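# Seat the pressing plate on the binding board's pin

## Task

Pick up the metal pressing plate by its black handle, lay it on the stack of cards on the binding board with its hole end at the slotted end of the board, and gently nudge it until its hole drops over the brass pin and the plate lies flat on the cards, square with the board. Never press the plate hard on the pin or the board; once it is home, let go and draw back. Leave the pen cup, tape roll, stapler and glue bottle where they are.

Things in the scene. Friction and masses are not known exactly. Their poses are not given: they have to be found in the camera images.
- board: Binding board, fixed: brown wooden base 220 (x) x 130 (y) x 15 mm with a stack of yellow, green and blue cards, 170 x 100 x 6 mm, fixed centrally on it; the card tops are 21 mm above the origin. Origin: centre of the underside, on the desk; x along the long side towards the slotted end, z up. A dark oblong slot along x, from x = +5 to +55, y = 0, holds an upright brass pin.
- slot_end (a point): End of the slot nearest the board's middle, at the card tops: board x = +5, y = 0, z = 21 mm; axes as the board. The slot runs 50 mm from here along x. The pin is firmly clamped on the slot's centre line, anywhere from 7 to 43 mm from here; where is not measured. It is 10 mm in diameter and rises 12 mm above the cards (33 mm above the desk); its top is flat.
- plate: Loose aluminium plate, 0.17 to 0.35 kg, 130 (x) x 80 (y) x 8 mm, flat on the desk; origin: centre of the underside, x towards the hole, z up. Handle: black upright block 40 (x) x 14 (y) mm, centred at x = -15, y = 0, from z = 8 to 44 mm, gripped across its 14 mm. Seated, its origin is 21 mm up and its x points along the board's x. Pressing it with over 25 N on the pin is too hard.
- plate_hole (a point): Centre, at the underside, of the plate's through hole, 13 mm in diameter: x = +30, y = 0, z = 0 mm in the plate's frame.
- pen_cup: Blue cup with pens, 76 mm across, 95 mm high (pens to about 130 mm); origin at the centre of its underside. Leave alone.
- tape_roll: Clear roll of tape lying flat, 70 mm across, 24 mm high; origin at the centre of its underside. Leave alone.
- stapler: Black and grey stapler, 130 x 36 mm, about 45 mm high, long side along its x; origin at the centre of its underside. Leave alone.
- glue: White glue bottle with an orange cap, 44 mm across, 110 mm high; origin at the centre of its underside. Leave alone.
Mind the look-alikes: they are no part of the job. Of the things like the plate, leave any that is pink or turquoise; of the rest the smaller one is meant.

How it is judged (in metres and radians):
On the way, in this order (a step that is already met when the one before it is completed fails the run):
1. the plate is lifted clear of the desk (height (world z) of plate above 0.036 m), for 0.1 s.
2. the plate has dropped over the pin and lies on the cards (z of plate in the frame of board between 0.018 and 0.0235 m and x of plate_hole in the frame of slot_end between 0.0035 and 0.0465 m and y of plate_hole in the frame of slot_end between -0.005 and 0.005 m and angle between plate's own z axis and vertical below 0.035 rad and angle between the x axis of plate and the x axis of board, either way round below 0.14 rad and x of plate in the frame of board below 0.025 m), for 0.2 s.
At the end, for the whole second after the job is handed in: The plate lies flat over the pin: underside within 2.5 mm of the card tops, tilt under 2 degrees, hole 3.5 to 46.5 mm along the slot from its inner end and within 5 mm of its centre line, sides within 8 degrees of the board's, hole end at the slotted end; at rest and released (all of step 2 and linear speed of plate below 0.02 m/s and angular speed of plate below 0.1 rad/s and contact force between the fingers and plate below 0.1 N); the robot touches nothing.
It fails at once if the plate is pressed with more than 25 N on the pin or the board before it is home (contact force between plate and board above 25 N and z of plate in the frame of board above 0.0235 m).
It fails at once if the plate is forced on the board or pin with more than 90 N (contact force between plate and board above 90 N).
It fails at once if the pen cup, tape roll, stapler or glue bottle is moved more than 20 mm or tipped (distance of any of pen_cup, tape_roll, stapler, glue from where it was at the start of the episode above 0.02 m or angle between any of pen_cup, tape_roll, stapler, glue's own z axis and vertical above 0.35 rad).
It also fails if it takes over 58 s, if anything falls off the work surface, if the arm or the gripper's body presses on something with over 40 N, if the wrist force passes 120 N, or if a joint passes its speed limit or range.

## Robot

A 6-joint arm with a two-finger parallel gripper is mounted at the origin on the work surface. World frame = base frame: x ahead of the robot, y to its left, z up, the work surface at z = 0. Lengths are in m, angles in degrees, forces in N, time in s.
With the tool pointing down it reaches from about 0.325 to 0.775 m from the base axis. Payload 5.5 kg.
Tool frame: the origin (TCP) lies at the centre of the arm's flange, where the gripper is bolted on; the fingertips stand 182 mm ahead of it and the grasp point (between the pads) lies 163 mm ahead of it; z points along the fingers, y is the direction in which the jaws open and shut (so a half turn about z gives the same grasp; the last joint's range is limited). The gripper opens to 88 mm and grips with 3 to 60 N. Pads are 20 mm wide; open, the fingers measure 115 mm over their backs; the gripper's body (75 mm by 178 mm) begins 61 mm behind the grasp point.
Start: joints at [71.522, 5.22, 70.514, -0, 104.267, -3.249], TCP at [0.158, 0.579, 0.405] pointing down, gripper open.
Joint ranges: [-164.24, 164.24], [-49.07, 125.15], [9.68, 141.18], [-86.29, 266.29], [3.28, 154.24], [-151.56, 151.56]. Speed limits (degrees/s): [147.25, 147.25, 172.46, 180, 180, 180].

## Interface

Orientations are given as [roll, pitch, yaw] about the fixed x, y, z axes, in that order (R = Rz(yaw) Ry(pitch) Rx(roll)).
In Python, from station import r gives the robot as it stands. The module is installed in compiled form; this text tells all that it offers. Calls block until the motion is done:
- r.reach(position, orientation): joint-space move of the TCP to a pose.
- r.servo_line(position, rotation=None, speed=0.15): straight line of the TCP; rotation=None keeps the orientation; speed is the mean speed in m/s.
- r.move_joints(angles): joint-space move.
- r.let_go() and r.grab(squeeze=None): open the fingers fully, or close them until they stop; squeeze is the grip in N (None keeps the last).
- r.wait(seconds).
- r.inverse_kinematics(position, orientation): joint angles nearest the present ones, or None.
- r.sense(): the state.
- r.snapshot(name): name is "side" or "top"; returns a dict with "frame" (384x512x3 uint8, red, green, blue), "fx", "fy", "cx", "cy" (pixels), "R" (3x3) and "t" (3): a world point X has camera coordinates R X + t. Camera axes: x right, y down, z forward; pixel columns grow to the right and rows downward; lengths in m; the calibration is good to about 2 mm. A picture is of the moment at which its call begins. There is no depth.
A pose or a line that the arm cannot do raises r.IKError and nothing moves.
- r.hand_in(): hands the job in, once; it reports no verdict.
The state is a dict: "clock": time; "joints": joint angles; "joint_vel": joint speeds; "joint_torque": joint torques, N m; "tcp_pos": TCP position; "orientation": TCP orientation; "contact_force": force on the tool from outside, world axes, zero at the start; "torque": the same for the moment, N m; "opening": finger opening in m.
Only numpy, scipy, OpenCV 4.12 (cv2) and the standard library are available. Lean on these libraries where they do the work, as an engineer would, in place of code of your own. Each camera call takes 0.05 s, during which the arm holds its last target.

## Working session

There is one attempt and no reset: what is moved stays moved. The work goes in short steps, each a Python script; the robot and the scene stay as the last script left them, time stands still between calls to the robot, and variables do not carry over. Pictures are saved under pics/ and viewed, and the job is handed in when it is done.

```bash
mkdir -p pics; python3 - <<'E'
from station import r
import cv2,numpy as np,pickle
d={}
for n in("side","top"):
    s=r.snapshot(n); d[n]=s
    cv2.imwrite(f"pics/{n}0.png",s["frame"][:,:,::-1])
    print(n,s["fx"],s["cx"],s["cy"],np.round(s["R"],3).tolist(),np.round(s["t"],3), np.round(-np.array(s["R"]).T@s["t"],3))
pickle.dump(d,open("s0.pkl","wb"))
print(r.sense())
E
```

```text
side 492.8164405866726 253.7245137448308 201.77255088581035 [[0.856, -0.516, 0.019], [-0.335, -0.582, -0.741], [0.393, 0.628, -0.671]] [-0.48   0.234  1.271] [-0.011 -0.91   1.036]
top 357.23775969478686 254.24698892098039 190.12399805640447 [[0.025, -1.0, 0.004], [-0.998, -0.025, -0.053], [0.053, -0.003, -0.999]] [-0.029  0.559  1.165] [ 0.496 -0.012  1.193]
{'clock': 0.1, 'joints': array([ 7.15203763e+01,  5.26075111e+00,  7.05717677e+01,  2.55462837e-04,
        1.04266389e+02, -3.24851504e+00]), 'joint_vel': array([-0.01541521, -0.09680682, -0.19109421,  0.05433099,  0.00234362,
        0.03105249]), 'joint_torque': array([ 2.55728330e-03, -4.47854626e+01, -4.07573104e+01,  7.00175366e-02,
        2.83425953e-02, -1.26700734e-04]), 'tcp_pos': array([0.15764894, 0.57898929, 0.40363089]), 'orientation': array([-1.79901266e+02, -5.85206882e-03,  1.64768949e+02]), 'contact_force': array([0.42529324, 0.15207042, 0.16403226]), 'torque': array([-0.01142108,  0.0390881 ,  0.00955196]), 'opening': 0.08830502739581074}
```

View pics/side0.png

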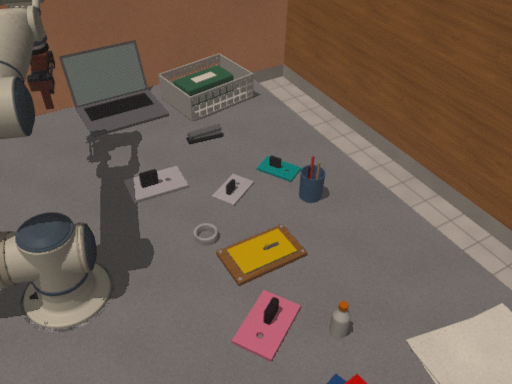

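View pics/top0.png

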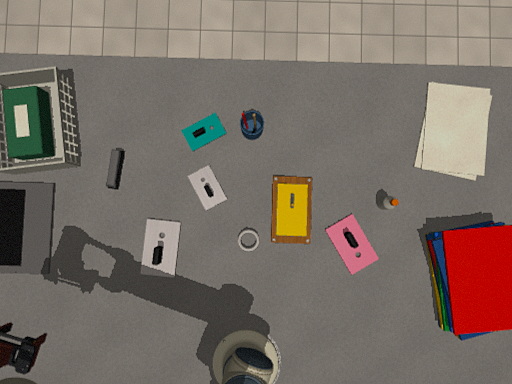

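Candidates in the top view are teal (204,132), pink (351,244), large grey (160,247) and small grey (207,188). The small grey one fits: it is neither pink nor turquoise, and it is the smaller of the two that remain. I'll confirm with enlarged crops.

```bash
python3 - <<'E'
import cv2,pickle,numpy as np
d=pickle.load(open("s0.pkl","rb"))
t=d["top"]["frame"][:,:,::-1]; s=d["side"]["frame"][:,:,::-1]
a=cv2.resize(t[150:285,130:330],None,fx=4,fy=4,interpolation=cv2.INTER_CUBIC)
cv2.imwrite("pics/topcrop.png",a)
b=cv2.resize(s[160:290,120:315],None,fx=4,fy=4,interpolation=cv2.INTER_CUBIC)
cv2.imwrite("pics/sidecrop.png",b)
E
```

```text
(no output)
```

View pics/topcrop.png

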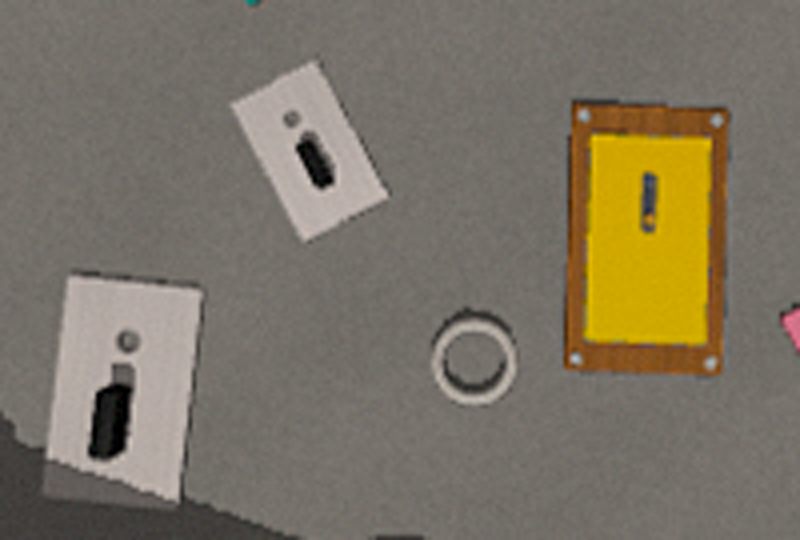

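View pics/sidecrop.png

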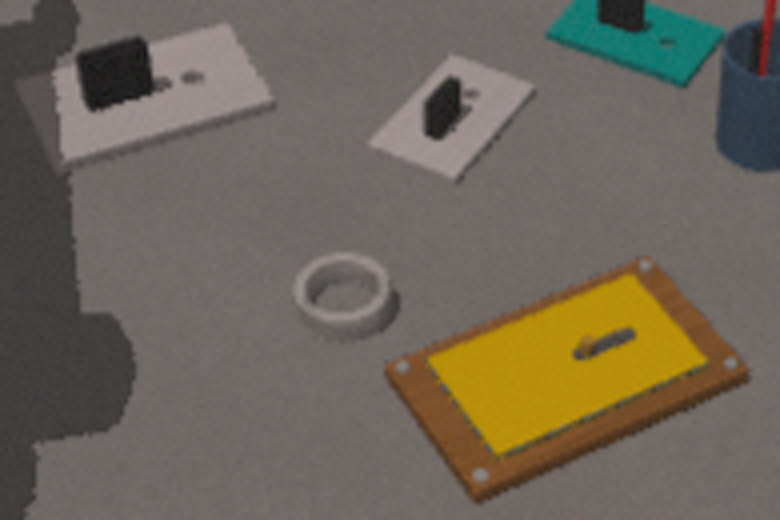

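The crop confirms it: the small grey plate is clearly smaller than the large one, has its hole toward the far (+x) end and is unobstructed. On the board the slot is at the +x end, and the brass pin is near the slot's inner end (crop ~(647,215)). Next I measure from both views.

```bash
cat > h.py <<'E'
import cv2,numpy as np
def P(s): return np.array([[s["fx"],0,s["cx"]],[0,s["fy"],s["cy"]],[0,0,1.]])@np.c_[np.array(s["R"]),np.array(s["t"])]
def ray(s,uv,z):
    R=np.array(s["R"]);t=np.array(s["t"]);c=-R.T@t
    d=R.T@np.array([(uv[0]-s["cx"])/s["fx"],(uv[1]-s["cy"])/s["fy"],1])
    return c+d*(z-c[2])/d[2]
def tri(a,ua,b,ub):
    X=cv2.triangulatePoints(P(a),P(b),np.array(ua,float).reshape(2,1),np.array(ub,float).reshape(2,1))[:,0]
    return X[:3]/X[3]
def proj(s,X):
    x=P(s)@np.r_[X,1]; return x[:2]/x[2]
def big(m,box):
    u0,v0,u1,v1=box; k=np.zeros_like(m);k[v0:v1,u0:u1]=m[v0:v1,u0:u1]
    cs,_=cv2.findContours(k,cv2.RETR_EXTERNAL,cv2.CHAIN_APPROX_NONE)
    return max(cs,key=cv2.contourArea)
def quad(c):
    h=cv2.convexHull(c)
    return cv2.approxPolyN(h,4,ensure_convex=True).reshape(-1,2).astype(float)
def order(q,X0):  # q: Nx3 world, by angle
    a=np.arctan2(*(q-q.mean(0))[:,[1,0]].T); return q[np.argsort(a)]
def rect(c,s,z):  # contour cast on plane -> min area rect
    w=np.array([ray(s,p,z)[:2] for p in c.reshape(-1,2)],np.float32)*1000
    (x,y),(a,b),an=cv2.minAreaRect(w)
    if a<b: a,b,an=b,a,an+90
    an=(an+90)%180-90
    return np.round([x,y,a,b,an],2)
E
python3 - <<'E'
from h import *
import pickle
d=pickle.load(open("s0.pkl","rb")); T,S=d["top"],d["side"]
def masks(s):
    h=cv2.cvtColor(s["frame"],cv2.COLOR_RGB2HSV)
    f=s["frame"].astype(int)
    return dict(plate=((f.min(2)>135)).astype(np.uint8),
      cards=((h[...,0]>20)&(h[...,0]<32)&(h[...,1]>150)&(h[...,2]>110)).astype(np.uint8),
      blk=((f.max(2)<55)).astype(np.uint8))
mt,ms=masks(T),masks(S)
bt=dict(plate=(180,160,232,215),cards=(265,170,320,250),blk=(195,175,222,203))
bs=dict(plate=(205,170,258,208),cards=(215,220,312,285),blk=(220,176,240,198))
for k,z in(("plate",.008),("cards",.021)):
    ct,cs=big(mt[k],bt[k]),big(ms[k],bs[k])
    print(k,"top rect",rect(ct,T,z),"side rect",rect(cs,S,z))
    qt,qs=quad(ct),quad(cs)
    A=order(np.array([ray(T,p,z) for p in qt]),0);B=order(np.array([ray(S,p,z) for p in qs]),0)
    for a in A:
        b=min(B,key=lambda q:np.hypot(*(q-a)[:2]))
        print(np.round(tri(T,proj(T,a),S,proj(S,b))*1000,1),np.round((a-b)*1000,1))
for nm,m,s,b in(("t",mt,T,bt),("s",ms,S,bs)):
    c=big(m["blk"],b["blk"]); print("handle",nm,c.reshape(-1,2).min(0),c.reshape(-1,2).max(0),rect(c,s,.044))
for nm,s,b in(("t",T,(282,185,302,215)),("s",S,(258,235,285,255))):
    f=s["frame"]; a=cv2.resize(f[b[1]:b[3],b[0]:b[2]],None,fx=25,fy=25,interpolation=cv2.INTER_NEAREST)
    cv2.imwrite(f"pics/pin_{nm}.png",a[:,:,::-1][:600])
E
```

```text
plate top rect [565.55 143.89 130.87  79.89  29.8 ] side rect [566.14 141.79 127.57  76.08  30.06]
[529.8  76.8  11.2] [-4.8 -1.   0. ]
[642.9 142.1   5.4] [1.9 2.  0. ]
[605.8 211.    1.3] [2.1 6.8 0. ]
[492.1 145.2   8.4] [-4.   1.9  0. ]
cards top rect [ 500.19 -138.4   170.56  101.7     0.98] side rect [ 498.93 -141.48  171.87  102.34   -0.6 ]
[ 414.7 -187.1   17.5] [4.  1.8 0. ]
[ 587.4 -194.1   14.4] [-1.8  8.5  0. ]
[587.6 -85.8  14.6] [3.9 5.2 0. ]
[415.1 -89.9  22.7] [-2.3 -0.7  0. ]
handle t [204 185] [212 196] [553.08 133.54  37.61  14.36  28.29]
handle s [227 180] [234 193] [544.15 115.05  62.1   21.75  60.64]
```

```bash
cat >> h.py <<'E'
def fitrect(c,s,z):
    """contour -> plane, quad corners split sides, fitLine each side; returns centre, size, angle"""
    w=np.array([ray(s,p,z)[:2] for p in c.reshape(-1,2)],np.float32)*1000
    box=cv2.boxPoints(cv2.minAreaRect(w)); L=[]
    for i in range(4):
        a,b=box[i],box[(i+1)%4]; n=np.linalg.norm(b-a); e=(b-a)/n
        al=(w-a)@e; di=abs((w-a)@np.array([-e[1],e[0]]))
        q=w[(al>.12*n)&(al<.88*n)&(di<7)]
        v=cv2.fitLine(q,cv2.DIST_HUBER,0,.01,.01).ravel(); L.append((v[:2],v[2:],n))
    def X(l,m):
        k=np.linalg.solve(np.c_[l[0],-m[0]],m[1]-l[1]); return l[1]+k[0]*l[0]
    C=np.array([X(L[i],L[(i+1)%4]) for i in range(4)])
    ang=[(np.degrees(np.arctan2(l[0][1],l[0][0]))+90)%180-90 for l in L]
    n=[np.linalg.norm(C[(i+1)%4]-C[i]) for i in range(4)]
    return np.round(C.mean(0),1),np.round(n,1),np.round(ang,2)
E
python3 - <<'E'
from h import *
import pickle
d=pickle.load(open("s0.pkl","rb")); T,S=d["top"],d["side"]
for n,s,bp,bc in(("top",T,(180,160,232,215),(265,170,320,250)),("side",S,(205,170,258,208),(210,220,312,285))):
    h=cv2.cvtColor(s["frame"],cv2.COLOR_RGB2HSV);f=s["frame"].astype(int)
    print(n,"plate",fitrect(big((f.min(2)>125).astype(np.uint8),bp),s,.008))
    print(n,"cards",fitrect(big(((h[...,0]>20)&(h[...,0]<32)&(h[...,1]>150)&(h[...,2]>110)).astype(np.uint8),bc),s,.021))
    print(n,"board",fitrect(big(((h[...,0]<32)&(h[...,1]>110)&(h[...,2]>60)).astype(np.uint8),bc),s,.015))
a=cv2.imread("pics/pin_t.png");b=cv2.imread("pics/pin_s.png");print(a.shape,b.shape)
H=500;cv2.imwrite("pics/pins.png",np.hstack([cv2.resize(a[:600],(300,H)),np.zeros((H,10,3),np.uint8),cv2.resize(b,(480,H*480//675*20*27//(20*27))) if 0 else cv2.copyMakeBorder(cv2.resize(b,(480,356)),0,H-356,0,0,0)]))
E
```

```text
top plate (array([565.8, 143.6], dtype=float32), array([128.4,  75.6, 128.1,  80. ], dtype=float32), array([-60.87,  30.73, -60.72,  28.78], dtype=float32))
top cards (array([ 498.9, -138.6], dtype=float32), array([166.4,  98.2, 168.6,  96.9], dtype=float32), array([-88.58,  -1.16, -89.92,  -0.7 ], dtype=float32))
top board (array([ 499.4, -137.8], dtype=float32), array([129.2, 217.4, 125.2, 216.4], dtype=float32), array([-0.6 , 88.72,  0.44, 89.13], dtype=float32))
side plate (array([566.7, 141.9], dtype=float32), array([126.1,  74.3, 125.5,  75.9], dtype=float32), array([-60.73,  30.14, -60.31,  29.4 ], dtype=float32))
side cards (array([ 499.7, -140.2], dtype=float32), array([ 97. , 165.3,  96.3, 169. ], dtype=float32), array([ -0.75, -88.85,  -0.55,  88.92], dtype=float32))
side board (array([ 497.4, -145. ], dtype=float32), array([133. , 219.4, 133.7, 219.3], dtype=float32), array([-0.45, 89.41, -0.63, 89.47], dtype=float32))
(600, 500, 3) (500, 675, 3)
```

View pics/pins.png

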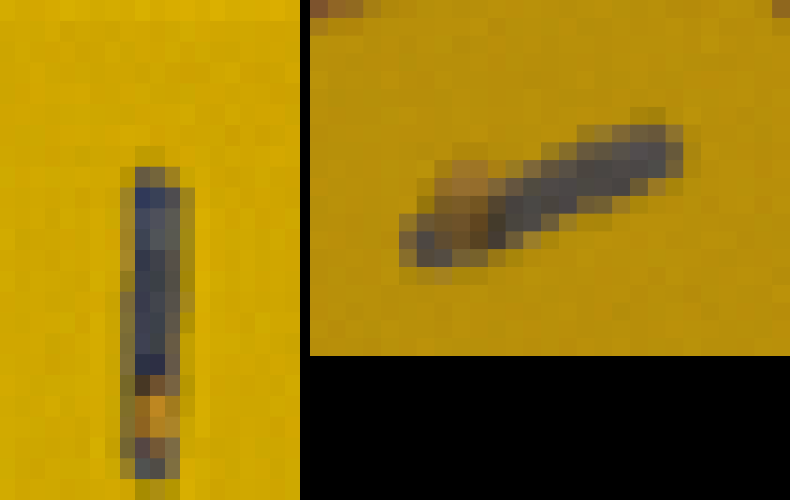

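```bash
python3 - <<'E'
from h import *
import pickle
d=pickle.load(open("s0.pkl","rb")); T,S=d["top"],d["side"]
ut=(291.6,204.3);us=(266.4,244.6)
a=np.radians(-.6);c=np.array([.4993,-.1393]);ex=np.array([np.cos(a),np.sin(a)]);ey=np.array([-ex[1],ex[0]])
def bd(X): q=X[:2]-c; return np.round([q@ex*1000,q@ey*1000],1)
X=tri(T,ut,S,us);print("pin tri",X,bd(X),"top@33",bd(ray(T,ut,.033)),"side@33",bd(ray(S,us,.033)))
for n,s,ps in(("t",T,[(291.6,192.6),(291.6,207.4)]),("s",S,[(278.3,242.8),(263.8,248.4)])):
    print("slot ends",n,[bd(ray(s,p,.021)) for p in ps])
# hole
for n,s,b in(("t",T,(197,173,209,185)),("s",S,(232,178,244,188))):
    f=s["frame"][b[1]:b[3],b[0]:b[2]].min(2); print(f)
E
```

```text
pin tri [ 0.51640254 -0.13802492  0.03072051] [17.1  1.5] top@33 [15.9  2.3] side@33 [16.5 -0.6]
slot ends t [array([54.6,  2.2]), array([6. , 0.7])]
slot ends s [array([55.5, -1.9]), array([8.9, 0. ])]
[[164 165 163 160 158 167 164 158 161 161 160 162]
 [161 165 166 161 159 165 165 163 157 160 159 162]
 [162 161 166 167 163 164 166 163 164 162 157 159]
 [166 161 162 162 164 166 165 168 164 160 161 156]
 [161 162 162 166 162 148 141 158 169 159 164 161]
 [161 164 167 162 125 106  91 126 162 162 160 159]
 [163 167 170 150  81 103 103 108 149 169 164 161]
 [165 163 168 154  96  84  92 117 155 171 162 157]
 [165 165 165 169 135  95 109 150 172 177 171 165]
 [161 165 166 173 166 159 165 174 166 145 147 149]
 [162 166 161 163 165 166 171 169 136  81  91 102]
 [165 163 166 164 169 167 165 167  87  80  75  84]]
[[129 139 139 143 141 137 141 141 139 143 143 140]
 [ 78  91 104 137 142 143 141 139 143 145 141 144]
 [ 39  43  54 113 137 141 144 140 142 143 143 142]
 [ 43  35  35 105 138 143 142 141 141 142 141 142]
 [ 35  35  31  98 114 113 113 128 137 144 142 139]
 [ 34  34  32  91  93  83  92 110 135 141 143 140]
 [ 33  35  32  97 113 107 112 125 141 142 142 138]
 [ 24  35  31 101 133 137 135 142 141 138 140 139]
 [ 39  26  37  76 100 104 138 143 139 138 139 140]
 [ 34  30  28  63  79  86 131 140 139 139 140 141]]
```

```bash
python3 - <<'E'
from h import *
import pickle
from station import r
d=pickle.load(open("s0.pkl","rb")); T,S=d["top"],d["side"]
# handle top centre, both views
print("handle top tri",tri(T,(208,190),S,(231,182)))
O=[180,0,29.9]; x,y=.5532,.1353
r.reach([x,y,.28],O)
for n in("side","top"):
    s=r.snapshot(n); cv2.imwrite(f"pics/{n}1.png",s["frame"][:,:,::-1])
b=r.sense();print(b["clock"],b["tcp_pos"],b["orientation"],b["joints"])
print(r.inverse_kinematics([.50,-.14,.22],[180,0,-.6]))
im=cv2.imread("pics/side1.png")[110:290,120:320];cv2.imwrite("pics/side1c.png",cv2.resize(im,None,fx=3.3,fy=3.3))
E
```

```text
handle top tri [0.55550972 0.13363313 0.04358851]
2.375 [0.55308107 0.13611544 0.2802729 ] [ 1.79999955e+02 -2.89194903e-02  2.99910063e+01] [1.04009419e+01 1.17201643e+00 8.73134982e+01 9.65737097e-03
 9.14872248e+01 7.04101885e+01]
[-1.93967495e+01 -4.75184953e+00  9.93305928e+01 -2.54444375e-14
  8.54212567e+01  7.12032505e+01]
```

View pics/side1c.png

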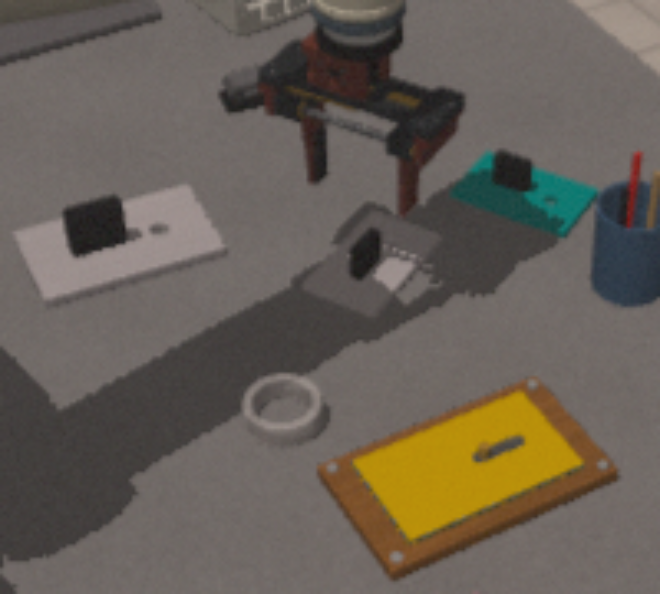

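The fingers straddle the small plate's handle (crop ~(365,255)), and its top triangulates to 43.6 mm, close to the stated 44 mm. I'll descend, grip and lift.

```bash
python3 - <<'E'
from h import *
from station import r
x,y=.5532,.1353
def st():
    b=r.sense();print(round(b["clock"],2),b["tcp_pos"].round(4),b["orientation"].round(2),b["contact_force"].round(2),b["torque"].round(3),round(b["opening"],4))
r.servo_line([x,y,.195],[180,0,29.9],speed=.08);st()
r.grab(30);st()
r.servo_line([x,y,.255],speed=.08);st()
r.wait(.3);st()
for n in("side","top"):
    s=r.snapshot(n); cv2.imwrite(f"pics/{n}2.png",s["frame"][:,:,::-1])
a=cv2.imread("pics/side2.png")[130:260,160:300];b=cv2.imread("pics/top2.png")[130:260,160:300]
cv2.imwrite("pics/lift.png",cv2.resize(np.hstack([a,b]),None,fx=2.8,fy=2.8,interpolation=cv2.INTER_CUBIC))
E
```

```text
3.58 [0.5535 0.1354 0.1958] [ 1.7997e+02 -7.0000e-02  2.9900e+01] [-0.38 -0.    0.26] [-0.03   0.141  0.026] 0.0877
4.71 [0.5532 0.1352 0.195 ] [179.99   0.    29.9 ] [ 0.5  -0.53 -0.52] [-0.109  0.102  0.051] 0.0141
5.61 [0.553  0.1353 0.2544] [-1.7998e+02  6.0000e-02  2.9900e+01] [-0.22  0.14 -3.18] [-0.114  0.109 -0.039] 0.0136
5.91 [0.5531 0.1353 0.2545] [-1.7998e+02  4.0000e-02  2.9900e+01] [-0.    0.18 -2.56] [-0.065  0.15  -0.003] 0.0136
```

View pics/lift.png

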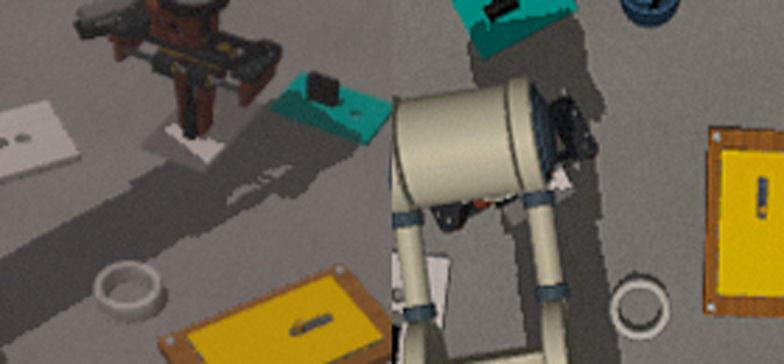

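```bash
python3 - <<'E'
from h import *
from station import r
def st():
    b=r.sense();print(round(b["clock"],2),b["tcp_pos"].round(4),b["orientation"].round(2),b["contact_force"].round(2),b["torque"].round(3),round(b["opening"],4))
r.reach([.4708,-.1382,.255],[180,0,-.6]);st()
r.servo_line([.4708,-.1382,.236],speed=.05);r.wait(.2);st()
for n in("side","top"):
    s=r.snapshot(n); cv2.imwrite(f"pics/{n}3.png",s["frame"][:,:,::-1])
a=cv2.imread("pics/side3.png")[190:300,200:330];b=cv2.imread("pics/top3.png")[155:265,225:355]
cv2.imwrite("pics/hov.png",cv2.resize(np.hstack([a,b]),None,fx=3,fy=3,interpolation=cv2.INTER_CUBIC))
E
```

```text
7.11 [ 0.4712 -0.1376  0.2552] [-1.7997e+02 -3.0000e-02 -5.3000e-01] [ 0.36  0.7  -2.75] [ 0.012  0.152 -0.002] 0.0139
7.84 [ 0.4709 -0.1383  0.2364] [ 1.7999e+02 -4.0000e-02 -6.0000e-01] [ 0.29  0.5  -1.96] [-0.025  0.166  0.014] 0.0138
```

View pics/hov.png

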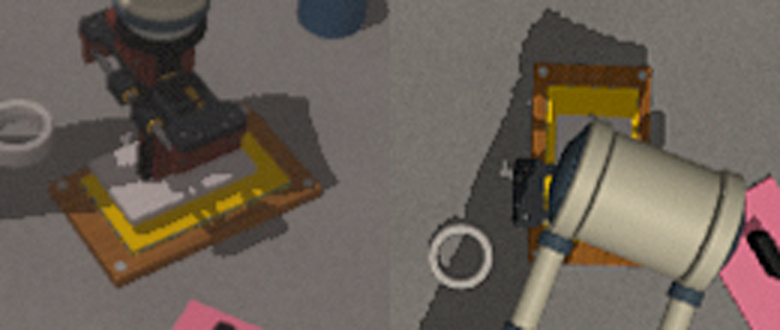

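```bash
python3 - <<'E'
from h import *
from station import r
F=lambda:np.mean([(r.wait(.03),r.sense()["contact_force"])[1] for _ in range(4)],0)
f0=F();z=.232;print(f0)
while z>.2195:
    z-=.0007; r.servo_line([.4708,-.1382,z],speed=.02)
    b=r.sense(); f=F()-f0
    print(round(z,4),round(b["tcp_pos"][2],4),f.round(2),b["torque"].round(3))
    if np.linalg.norm(f)>3: break
print(r.sense()["clock"])
E
```

```text
[ 0.21086779 -0.01632133 -3.5657414 ]
0.2313 0.231 [-0.25  0.33  0.41] [ 0.01   0.217 -0.006]
0.2306 0.2306 [0.04 0.02 0.29] [ 0.001  0.224 -0.005]
0.2299 0.2298 [-0.21 -0.25  0.03] [-0.026  0.15  -0.053]
0.2292 0.2291 [-0.36  0.3   0.33] [-0.006  0.173  0.047]
0.2285 0.2284 [ 0.35 -0.1   0.35] [-0.068  0.183 -0.022]
0.2278 0.2277 [-0.13  0.04  0.2 ] [ 0.005  0.215 -0.022]
0.2271 0.227 [0.01 0.25 0.59] [ 0.013  0.182 -0.024]
0.2264 0.2263 [-0.11 -0.18  0.73] [0.02  0.236 0.018]
0.2257 0.2256 [0.01 0.22 0.22] [ 0.008  0.271 -0.005]
0.225 0.2249 [-0.62  0.16  0.59] [-0.009  0.215 -0.006]
0.2243 0.2242 [-0.15  0.12  0.14] [0.019 0.174 0.024]
0.2236 0.2235 [-0.49 -0.    0.49] [ 0.03   0.188 -0.01 ]
0.2229 0.2228 [-0.22 -0.05  0.43] [-0.039  0.179  0.06 ]
0.2222 0.2221 [ 0.18 -0.27  0.27] [-0.014  0.203 -0.027]
0.2215 0.2214 [-0.09  0.56  0.55] [-0.023  0.171 -0.001]
0.2208 0.2207 [-0.22 -0.07  0.59] [-0.001  0.194 -0.031]
0.2201 0.22 [-0.81  0.19  0.51] [0.044 0.162 0.076]
0.2194 0.2193 [ 0.65 -0.1  -0.1 ] [-0.015  0.178  0.048]
15.1083
```

There was no contact well past the pin-top height (33 mm), with the underside now at about 24.3 mm, so the pin appears to be inside the hole. I'll keep lowering gently to the cards.

```bash
python3 - <<'E'
from h import *
from station import r
F=lambda:np.mean([(r.wait(.03),r.sense()["contact_force"])[1] for _ in range(4)],0)
f0=F();z=.2194;print(f0)
while z>.2142:
    z-=.0005; r.servo_line([.4708,-.1382,z],speed=.02)
    f=F()-f0;b=r.sense()
    print(round(z,4),b["tcp_pos"].round(4),f.round(2),b["torque"].round(3))
    if np.linalg.norm(f)>3: break
print(r.sense()["clock"])
for n in("side","top"):
    s=r.snapshot(n); cv2.imwrite(f"pics/{n}4.png",s["frame"][:,:,::-1])
a=cv2.imread("pics/side4.png")[190:300,200:330]
cv2.imwrite("pics/seat.png",cv2.resize(a,None,fx=5,fy=5,interpolation=cv2.INTER_CUBIC))
E
```

```text
[-0.21426036  0.05525139 -3.07851625]
0.2189 [ 0.4708 -0.1382  0.2189] [ 0.33  0.05 -0.09] [-0.022  0.139  0.037]
0.2184 [ 0.4708 -0.1382  0.2184] [ 0.07 -0.25 -0.14] [-0.009  0.169  0.01 ]
0.2179 [ 0.4708 -0.1382  0.2179] [ 0.09 -0.35 -0.16] [-0.006  0.209  0.019]
0.2174 [ 0.4708 -0.1382  0.2174] [ 0.13 -0.07 -0.32] [ 0.003  0.198 -0.007]
0.2169 [ 0.4708 -0.1382  0.2169] [ 0.12 -0.12 -0.  ] [-0.007  0.202  0.033]
0.2164 [ 0.4708 -0.1382  0.2164] [ 0.33  0.21 -0.49] [ 0.017  0.196 -0.011]
0.2159 [ 0.4708 -0.1382  0.216 ] [ 0.38 -0.17  0.6 ] [-0.078  0.132  0.012]
0.2154 [ 0.4708 -0.1382  0.216 ] [-2.29  0.74  6.6 ] [ 0.182  0.638 -0.017]
18.3083
```

View pics/seat.png

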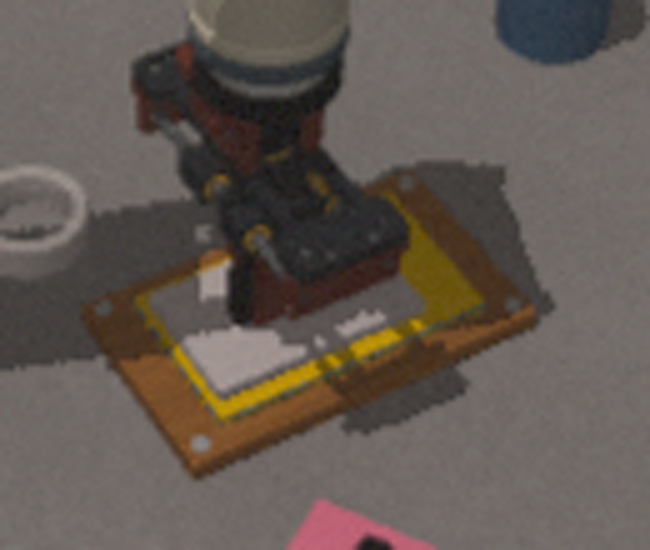

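The picture shows the plate flat on the cards. Contact came at exactly TCP z = 0.216 (underside at 21 mm), so it is down over the pin. I'll ease off, let go, draw back and check.

```bash
python3 - <<'E'
from h import *
from station import r
r.servo_line([.4708,-.1382,.2160],speed=.02); r.let_go()
r.servo_line([.4708,-.1382,.32],speed=.12)
r.reach([.36,.30,.36],[180,0,30]); r.wait(.3)
b=r.sense();print(b["clock"],b["contact_force"].round(2),round(b["opening"],4))
out=[]
for n,bx in(("side",(205,205,325,290)),("top",(255,165,330,255))):
    s=r.snapshot(n);cv2.imwrite(f"pics/{n}5.png",s["frame"][:,:,::-1]);f=s["frame"].astype(int)
    m=((f.min(2)>115)&(np.ptp(f,2)<40)).astype(np.uint8)
    c=big(m,bx);print(n,"plate top@29",fitrect(c,s,.029),rect(c,s,.029))
    u0,v0,u1,v1=bx;out.append(cv2.resize(s["frame"][v0:v1,u0:u1,::-1],(390,390*(v1-v0)//(u1-u0)),interpolation=cv2.INTER_CUBIC))
h=max(o.shape[0] for o in out)
cv2.imwrite("pics/fin.png",np.hstack([cv2.copyMakeBorder(o,0,h-o.shape[0],0,0,0) for o in out]))
E
```

```text
22.8417 [ 0.55 -0.33 -0.45] 0.0877
side plate top@29 (array([ 485.2, -139.4], dtype=float32), array([ 75.1, 128.1,  75.2, 126. ], dtype=float32), array([ -0.53,  88.64,  -0.57, -89.78], dtype=float32)) [ 485.06 -139.23  129.44   78.53   -0.59]
top plate top@29 (array([ 485.6, -137.1], dtype=float32), array([126.7,  73.5, 126.8,  79.4], dtype=float32), array([-88.58,   1.02, -88.56,  -1.64], dtype=float32)) [ 485.52 -136.2   127.15   78.11    1.02]
```

View pics/fin.png

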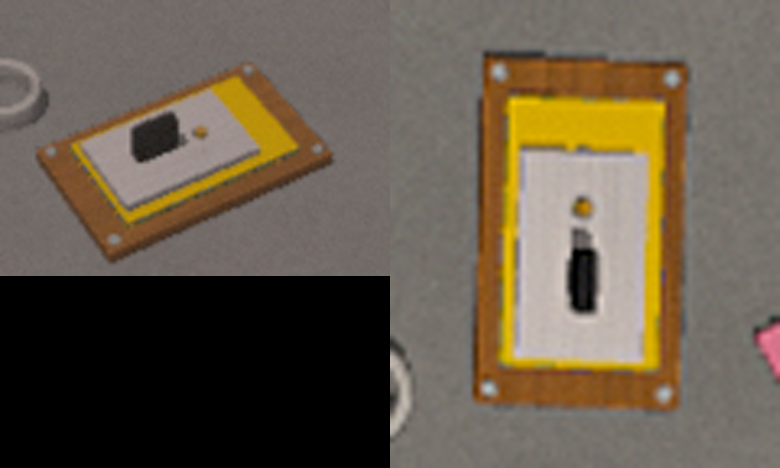

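View pics/top5.png

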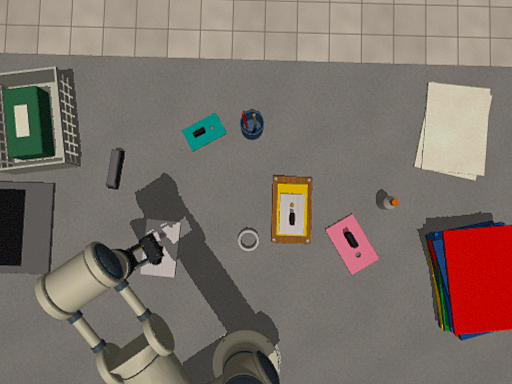

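The brass pin shows through the plate's hole (top crop (582,207), side crop (200,132)). The plate is flat and square with the board, its hole end is at the slotted end, and the other objects are where they were. I'm handing in.

```bash
python3 -c "
from station import r
print(r.hand_in(), r.sense()['clock'])"
```

```text
the job is handed in; nothing more can be done
the job is handed in; nothing more can be done
```

The plate is seated over the brass pin and lies flat on the cards, and I handed the job in at about 23 s on the robot's clock; it reports no verdict.

- **Pick and place:** I picked up the small grey plate by its handle. I lowered it in sub-millimetre steps over the pin position measured from both views. The hole went over the pin on the first descent, so no nudging was needed. The plate met the cards exactly at the expected height with about 7 N. I then eased off, let go and drew back.
- **Final checks:** The pin shows through the hole in both views. The plate centre is at board x of about -14 mm and lies within about 3 mm of the board's centre line. It is square with the board to about 2°, and the hole end is at the slotted end. The cup, tape, stapler and glue look unmoved in the last top view; I checked this by eye only.
- **Disagreements:** The two cameras differed by 2–3 mm in y for the pin and the plate, and by 1–2° in angle. Both are within the calibration and pixel noise. I could not see the hole while the gripper held the plate, so the seating was first judged by feel and then confirmed in the pictures.

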